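# Hand-spin check of a bench dust blower's impeller

### The job

The impeller of the bench dust blower has just been refitted. Swing the blower's round inlet cover up by its knob until it is fully open, flick the impeller by hand so that it runs on by itself, untouched, for three seconds and at least one full turn, which shows that nothing rubs, and then turn it until the clamping screw on its hub points at the access slot at the top of the casing rim, where a screwdriver can reach it. Leave it at rest there with the cover open, and leave the other things on the bench where they lie.

Things in the scene. Friction and masses are not known exactly. Their poses are not given: they have to be found in the camera images.
- mouth (a point): Centre of the round mouth of the grey blower casing, on the impeller's axis, in the plane of the casing's front rim, 108 mm above the table. Its axes, fixed to the casing: z is the impeller's axis, out of the mouth, up and leaning 35 degrees from vertical towards the robot's left; x runs up the slope of the mouth to the access slot at its top; y to the left of someone looking into the mouth. Other entries use this frame.
- slot (a point): Access slot: a 14 mm wide gap in the rim wall at the top of the mouth (mouth x = +84 mm). The casing is a round dish, inner radius 78 mm, outer 90 mm, 36 mm deep, small ears to 103 mm low on its outside; a rectangular outlet reaches 109 mm to mouth -y, below the rim plane. The raised cover overhangs the mouth from this side, so a hand must come in slanting, along the impeller's axis.
- impeller (a joint): Angle of the impeller about mouth z, endless, growing anticlockwise as seen looking into the mouth (it may count past a turn); at 0 and every full turn the clamping screw points at the access slot. It turns on free bearings: left alone it slows by about 0.5 to 1 rad/s every second and then stays where it stops, so a hard push runs on and a slow one hardly does.
- hub (a point): Centre of the hub's front face, on the axis 4 mm below the rim plane, with a small steel nut. The impeller is aluminium, 144 mm across: a hub of radius 24 mm, a flat grey back disc whose front lies 32 mm below the rim plane, and five vanes, 72 degrees apart, the clamping screw midway between two of them. The gaps between the vanes are open to the front.
- vane (a point): A point on the vane opposite the clamping screw, 50 mm from the axis, at the vane's front edge, 6 mm below the rim plane; turns with the impeller. When the screw is at the slot this vane points straight to mouth -x. All five vanes are alike: flat, radial, 4 mm thick, from radius 22 to 70 mm, 26 mm tall (from the back disc to 6 mm below the rim plane).
- screw (a point): Head of the dark clamping screw on the hub's side, 36 mm from the axis and 14.5 mm below the rim plane; turns with the impeller. It sits in a 14 mm wide lug on the hub that reaches 32 mm from the axis; the head reaches 37 mm. A short dark bar on the hub's front face points to it. The other gaps between vanes have no lug.
- cover (a joint): Opening angle of the inlet cover: 0 shut on the rim, 1.5 rad (86 degrees) at its stop, fully open. The hinge is stiff: the cover stays wherever it is left; lifting takes 2 to 5 N at the knob. The cover is a grey disc of radius 92 mm, 4 mm thick, with a hose spigot (radius 51 mm, 24 mm high) and a wire grille on its outer face.
- cover_hinge (a point): Point on the hinge axis of the cover; the axis runs along mouth y, at mouth x = +100 mm, z = +3 mm, above the access slot.
- knob (a point): Centre of the cover's black barrel knob: a round bar along mouth y, 28 mm long, 22 mm across, on a 10 mm stem, 25 mm beyond the cover's edge tab (24 mm wide). Shut, it lies at mouth x = -128 mm, z = +3 mm; it swings with the cover, 228 mm from the hinge axis. Gripped across its 28 mm length it swivels between the fingers as the cover turns.
- blower: Dark plinth of the blower, which does not move; origin on the table straight under the mouth centre, x level, to the rear (the mouth faces -x and up), z up. The plinth reaches from 78 mm before to 92 mm behind the origin and 95 mm to either side, and its top is 30 mm (rear part 48 mm) above the table. Crumpled packing paper lies about it on the table.
- driver: Precision screwdriver with a red handle, 163 mm long, lying on the table in front of the blower: leave it alone. Origin within its handle.
- tape: Small black roll of tape, 56 mm across, 19 mm high, on the table at the right front: leave it alone. Origin at the centre of its underside.
- glue: White glue bottle with a yellow label, 35 mm across, 98 mm tall, standing to the left: leave it alone. Origin at the centre of its underside.

How it is judged (in metres and radians):
On the way, in this order (a step that is already met when the one before it is completed fails the run):
1. the inlet cover is fully open (value of joint cover above 1.3 rad), for 0.2 s.
2. the impeller runs on by itself, touched by nothing, faster than 1.1 rad/s for 2.1 s, with the cover open ((velocity of joint impeller above 1.1 rad/s or velocity of joint impeller below -1.1 rad/s) and contact force between impeller and anything else below 0.05 N and value of joint cover above 1.3 rad), for 2.1 s.
At the end, for the whole second after the job is handed in: The clamping screw points at the access slot to within 6 mm sideways (about 10 degrees), the impeller is at rest, and the cover is still open (more than 1.3 rad) (y of screw in the frame of mouth between -0.006 and 0.006 m and x of screw in the frame of mouth above 0.02 m and value of joint cover above 1.3 rad and velocity of joint impeller between -0.05 and 0.05 rad/s); the robot touches nothing.
It fails at once if the precision screwdriver is moved by more than 30 mm (distance of driver from where it was at the start of the episode above 0.03 m).
It fails at once if the roll of tape is moved by more than 30 mm (distance of tape from where it was at the start of the episode above 0.03 m).
It fails at once if the glue bottle is moved by more than 30 mm (distance of glue from where it was at the start of the episode above 0.03 m).
It also fails if it takes over 72 s, if anything falls off the work surface, if the arm or the gripper's body presses on something with over 40 N, if the wrist force passes 120 N, or if a joint passes its speed limit or range.

### The arm

A 6-joint arm with a two-finger parallel gripper is mounted at the origin on a cart in front of the work surface, level with it; the furniture and walls round the work are solid. World frame = base frame: x ahead of the robot, y to its left, z up, the work surface at z = 0. Lengths are in mm, angles in rad, forces in N, time in s.
With the tool pointing down it reaches from about 350 to 975 mm from the base axis. Payload 7.1 kg.
Tool frame: the origin (TCP) lies at the very end of the fingers, on their centre line; the grasp point (between the pads) lies 19 mm behind it; z points along the fingers, y is the direction in which the jaws open and shut (so a half turn about z gives the same grasp; the last joint's range is limited). The gripper opens to 88 mm and grips with 3 to 60 N. Pads are 20 mm wide; open, the fingers measure 115 mm over their backs; the gripper's body (75 mm by 178 mm) begins 61 mm behind the grasp point.
Start: joints at [1.221, 0.423, 1.63, -0, 1.089, -0.019], TCP at [202.968, 591.108, 222.675] pointing down, gripper open.
Joint ranges: [-3, 3], [-0.9, 2.11], [0.09, 2.58], [-1.31, 4.45], [0.11, 2.69], [-2.54, 2.54]. Speed limits (rad/s): [2.39, 2.39, 3.01, 3.14, 3.14, 3.14].

### API

Orientations are given as a rotation vector (axis times angle).
In Python, from rig import r gives the robot as it stands.
- The arm moves only by the tool apply_moves, never from a script. Its arguments are lists of equal length, an entry for each row: "hand": the closure in counts, from 0 (fully open) to 255 (shut); "delta_pos": the shift along the tool's x, y, z in cm, a list of three; "turn": the turn, a rotation vector about the tool's x, y, z in rad, a list of three. In form: {"hand": [hand, ...], "delta_pos": [[x, y, z], ...], "turn": [[rx, ry, rz], ...]}. A call has 1 to 20 rows; each row shifts and turns the commanded pose from where the row before left it, along the tool's axes as they then stand; what a row does not reach is not made up. A row lasts 1/10 s, in which the tool goes at most 50 mm and 8.59 degrees, less where a joint would pass 70% of its speed; a pose out of reach is approached as far as the arm can. A call with a gripper value outside its range is refused whole. The fingers move at their own pace and stop on an object; the grip force is fixed at half the most. Time passes only in rows, so rows that do not move let the fingers close. It gives the time, the measured TCP pose, the force and the opening at its end, in the units of the state.
- r.state(): the state, without advancing time (a new reading comes with each control period).
- r.get_image(name): name is "scene" or "top" or "wrist"; returns the picture (480x640x3 uint8, blue, green, red); there is no depth.
- r.camera_params(name): a dict with "camera_matrix" (3x3 intrinsics, pixels), "camera_from_world" (4x4, takes a point from world to camera coordinates); the wrist camera has in their place "tool_from_camera" (4x4, takes a point from camera to tool coordinates, whose origin is the TCP and whose axes are the flange's). Camera axes: x right, y up, looking along -z (the intrinsics and any distortion apply to the point x, -y, -z); pixel columns grow to the right and rows downward; lengths in mm; the calibration is good to about 2 mm. The wrist camera is an equidistant fisheye: a pixel r from the principal point sees the ray r / f radians off the axis. A picture is of the moment at which its call begins: read the wrist's pose just before it. camera_params takes no time and is no camera call.
- r.finish_job(): hands the job in, once; it reports no verdict.
Trained networks look in the newest picture that a camera, given by its name, has taken for a name from the list of things; names that differ only in an ending like _2 or _b are one class to them, and where a whole thing is asked for, a point or a joint stands for the part that bears it (a point fixed in the world has none). Each returns a list of dicts, best first, with "score" (0 to 1); they miss things now and then, are a little off and sometimes report something else, mostly with a low value. They report only what shows in the picture. A call takes as long as a camera call.
- r.boxes_of(camera, label): "position" ([x, y, z] in mm, in world coordinates, good to about 4 mm: the middle of the surface that is visible of it).
- r.trace(camera, label): "pixels" (480x640 bool, what is visible of it).
- r.mark_of(camera, label): "position" ([x, y, z] in mm, in world coordinates, good to about 4 mm: a listed point, or the origin of a listed thing).
The state is a dict: "clock": time; "joint_positions": joint angles; "qvel": joint speeds; "tau": joint torques, N m; "ee_pos": TCP position; "tcp_rot": TCP orientation; "wrist_force": force on the tool from outside, world axes, zero at the start; "torque": the same for the moment, N m; "opening": finger opening in mm.
Only numpy, scipy, OpenCV 4.12 (cv2) and the standard library are available. Lean on these libraries where they do the work, as an engineer would, in place of code of your own. Each camera call takes 0.05 s, during which the arm holds its last target. There are 200 camera calls.

## Working session

There is one attempt and no reset: what is moved stays moved. The work goes in short steps, Python scripts to look and compute and a tool call to move; the robot and the scene stay as the last step left them, time stands still between calls to the robot, and variables do not carry over. Pictures are saved under pics/ and viewed, about 8 in all and at most 12, crops included, and the job is handed in when it is done.

Besides the shell and the picture viewer there is one more tool, called as name(argument=value, ...) on one line, values as JSON. apply_moves: Moves the arm, as the interface text tells. Its arguments: {"type":"object","properties":{"hand":{"type":"array"},"delta_pos":{"type":"array"},"turn":{"type":"array"}},"required":["hand","delta_pos","turn"]}

```bash
mkdir -p pics; ls; python3 - <<'E'
from rig import r
import cv2,numpy as np
s=r.state();print(s)
for c in("scene","top"):
    im=r.get_image(c);cv2.imwrite(f"pics/{c}0.png",im)
    for l in("mouth","slot","knob","cover_hinge","hub","blower","driver","tape","glue"):
        try:print(c,l,[(np.round(d["position"]),round(d["score"],2)) for d in r.mark_of(c,l)[:2]])
        except Exception as e:print(c,l,e)
print(r.camera_params("wrist"))
E
```

```text
pics
{'clock': 0.0, 'joint_positions': array([ 1.22096820e+00,  4.23820411e-01,  1.63069696e+00, -1.37096474e-05,
        1.08856620e+00, -1.90466597e-02]), 'qvel': array([-0.00039341, -0.00090056, -0.00013036,  0.00131322, -0.00081878,
        0.00041979]), 'tau': array([ 6.03120388e-04, -5.44641423e+01, -2.73673242e+01,  6.45916373e-02,
        2.27079412e-02, -1.54247700e-04]), 'ee_pos': array([202.80663435, 590.59742279, 221.91170401]), 'tcp_rot': array([-5.17171682e-01, -3.09846569e+00,  2.30551574e-03]), 'wrist_force': array([ 0.3307819 ,  0.19373554, -0.06964503]), 'torque': array([-0.04294632,  0.01680236,  0.03211493]), 'opening': 87.64552003279283}
scene mouth [(array([ 564., -264.,  114.]), 0.72), (array([ 585., -112.,  176.]), 0.29)]
scene slot []
scene knob [(array([ 587., -110.,  177.]), 0.57)]
scene cover_hinge [(array([ 561., -334.,  171.]), 0.76)]
scene hub [(array([ 568., -259.,  102.]), 0.86), (array([ 373., -314.,    0.]), 0.62)]
scene blower [(array([ 567., -256.,    2.]), 0.76), (array([ 558., -336.,  144.]), 0.7)]
scene driver [(array([ 360., -160.,    1.]), 0.
[... 411 characters left out ...]
 -258.,   -4.]), 0.63)]
top driver [(array([ 368., -160.,   -1.]), 0.62)]
top tape [(array([ 368., -312.,    0.]), 0.63)]
top glue [(array([439.,  35.,  -2.]), 0.8)]
{'camera_matrix': array([[371.64829954,   0.        , 321.69062553],
       [  0.        , 371.64829954, 244.29918645],
       [  0.        ,   0.        ,   1.        ]]), 'tool_from_camera': array([[ 2.14739825e-04,  9.61245846e-01,  2.75692540e-01,
         7.48147439e+01],
       [ 9.99999621e-01,  2.62339831e-05, -8.70379194e-04,
         1.75568060e-02],
       [-8.43880899e-04,  2.75692622e-01, -9.61245476e-01,
        -1.62070574e+02],
       [ 0.00000000e+00,  0.00000000e+00,  0.00000000e+00,
         1.00000000e+00]])}
```

View pics/scene0.png

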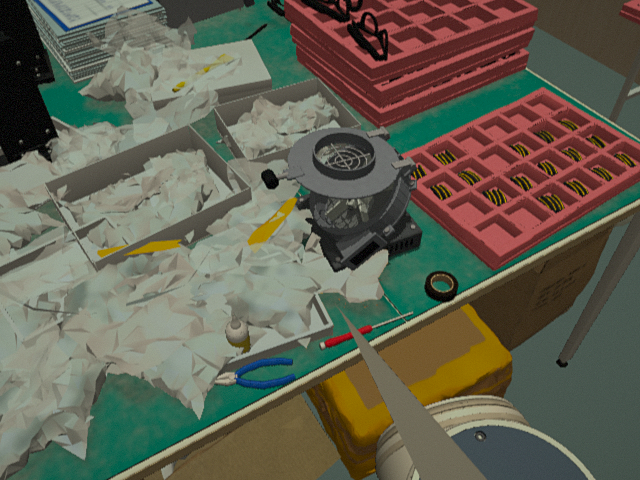

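View pics/top0.png

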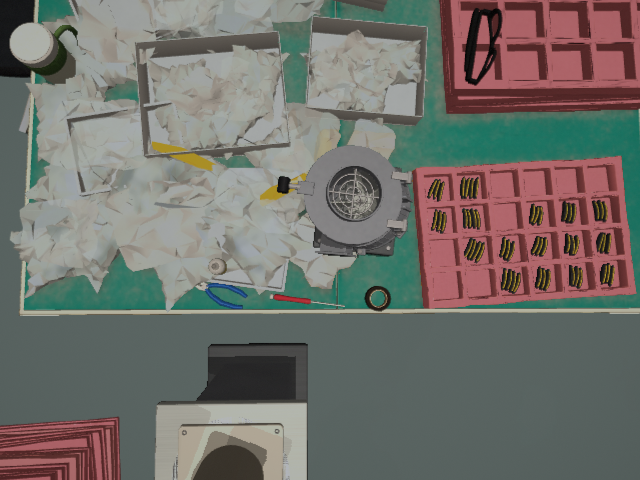

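```bash
cat > h.py <<'E'
from rig import r
import cv2,numpy as np
from scipy.spatial.transform import Rotation as Ro
np.set_printoptions(precision=3,suppress=True)
A=0.126; M=np.array([567.,-260.,108.])
def frame(a=None):
    a=A if a is None else a
    e=np.array([np.sin(a),np.cos(a),0]);k=np.array([0,0,1.])
    c,s=np.cos(np.radians(35)),np.sin(np.radians(35))
    mz=s*e+c*k; mx=-c*e+s*k
    return np.c_[mx,np.cross(mz,mx),mz]
F=frame()
RT=np.c_[-F[:,0],F[:,1],-F[:,2]]      # working tool orientation
def m2w(p): return M+F@np.array(p,float)
def w2m(p): return F.T@(np.array(p,float)-M)
def knob(q): return m2w([100-228*np.cos(q),0,3+228*np.sin(q)])
def pose():
    s=r.state(); return s,s["ee_pos"],Ro.from_rotvec(s["tcp_rot"]).as_matrix()
def go(p,R=None):
    s,t,R0=pose(); R=R0 if R is None else R
    w=Ro.from_matrix(R0.T@R).as_rotvec()
    print("t",round(s["clock"],2),"tcp",t,"mouthfr",w2m(t),"F",s["wrist_force"],"op",round(s["opening"],1))
    print(" delta cm now axes",R0.T@(np.array(p)-t)/10,"after-turn axes",R.T@(np.array(p)-t)/10,"turn",w)
E
python3 - <<'E'
from h import *
print(RT,knob(.65),knob(.67))
go([560,0,380]); go(knob(.66)+F[:,2]*120,RT)
E
```

```text
[[ 0.103  0.992 -0.072]
 [ 0.813 -0.126 -0.569]
 [-0.574 -0.    -0.819]] [ 585.552 -113.539  176.736] [ 585.524 -113.762  181.29 ]
t 1.0 tcp [202.951 591.092 222.676] mouthfr [-588.396 -468.117  551.993] F [-0.534  0.307 -0.105] op 87.8
 delta cm now axes [-52.966 -44.31  -15.731] after-turn axes [-52.966 -44.31  -15.731] turn [0. 0. 0.]
t 1.0 tcp [202.951 591.092 222.676] mouthfr [-588.396 -468.117  551.993] F [-0.534  0.307 -0.105] op 87.8
 delta cm now axes [-57.673 -47.489  -5.462] after-turn axes [-50.828  46.812  28.92 ] turn [ 0.416 -0.512  1.321]
```

apply_moves(hand=[0,0,0,0,0,0,0,0,0,0,0,0,0,0,0,0], delta_pos=[[-3.3,-2.77,-0.98],[-3.3,-2.77,-0.98],[-3.3,-2.77,-0.98],[-3.3,-2.77,-0.98],[-3.3,-2.77,-0.98],[-3.3,-2.77,-0.98],[-3.3,-2.77,-0.98],[-3.3,-2.77,-0.98],[-3.3,-2.77,-0.98],[-3.3,-2.77,-0.98],[-3.3,-2.77,-0.98],[-3.3,-2.77,-0.98],[-3.3,-2.77,-0.98],[-3.3,-2.77,-0.98],[-3.3,-2.77,-0.98],[-3.3,-2.77,-0.98]], turn=[[0,0,0],[0,0,0],[0,0,0],[0,0,0],[0,0,0],[0,0,0],[0,0,0],[0,0,0],[0,0,0],[0,0,0],[0,0,0],[0,0,0],[0,0,0],[0,0,0],[0,0,0],[0,0,0]])

```text
clock: 2.6
ee_pos: [559.0, -1.3, 380.1]
tcp_rot: [0.518, 3.098, 0.0]
wrist_force: [0.2, 0.2, -0.1]
opening: 88.0
```

apply_moves(hand=[0,0,0,0,0,0,0,0,0,0,0,0], delta_pos=[[0,0,0],[0,0,0],[0,0,0],[0,0,0],[0,0,0],[0,0,0],[0,0,0],[0,0,0],[0,0,0],[0,0,0],[0,0,0],[0,0,0]], turn=[[0.035,-0.043,0.11],[0.035,-0.043,0.11],[0.035,-0.043,0.11],[0.035,-0.043,0.11],[0.035,-0.043,0.11],[0.035,-0.043,0.11],[0.035,-0.043,0.11],[0.035,-0.043,0.11],[0.035,-0.043,0.11],[0.035,-0.043,0.11],[0.035,-0.043,0.11],[0.035,-0.043,0.11]])

```text
clock: 3.8
ee_pos: [558.3, 0.7, 379.6]
tcp_rot: [2.001, 1.755, -0.637]
wrist_force: [0.2, 0.2, 0.2]
opening: 88.2
```

```bash
python3 - <<'E'
from h import *
go(knob(.655)+F[:,2]*70,RT)
print(r.state()["joint_positions"])
E
```

```text
t 3.8 tcp [558.28    0.669 379.577] mouthfr [-55.167 -41.408 370.162] F [0.198 0.177 0.195] op 88.2
 delta cm now axes [ 2.694  4.144 15.805] after-turn axes [ 2.565  4.141 15.827] turn [-0.001  0.007 -0.005]
[ 0.279  0.303  1.57  -0.561  1.547  0.504]
```

Orientation reached. Move to the pre-grasp, then look with the wrist camera.

apply_moves(hand=[0,0,0,0,0,0], delta_pos=[[0.53,0.83,3.16],[0.53,0.83,3.16],[0.53,0.83,3.16],[0.53,0.83,3.16],[0.53,0.83,3.16],[0,0,0]], turn=[[0,0,0],[0,0.007,-0.005],[0,0,0],[0,0,0],[0,0,0],[0,0,0]])

```text
clock: 4.4
ee_pos: [588.9, -74.6, 231.3]
tcp_rot: [2.001, 1.772, -0.64]
wrist_force: [0.7, -0.4, 0.2]
opening: 88.0
```

```bash
cat >> h.py <<'E'
def proj(pw,t,R):
    c=r.camera_params("wrist");T=c["tool_from_camera"];K=c["camera_matrix"]
    p=R.T@(np.array(pw)-t); q=T[:3,:3].T@(p-T[:3,3]); v=np.array([q[0],-q[1],-q[2]])
    th=np.arctan2(np.hypot(v[0],v[1]),v[2]);u=v[:2]/np.hypot(v[0],v[1])
    return K[:2,2]+K[0,0]*th*u
def wimg(name):
    s,t,R=pose(); im=r.get_image("wrist"); cv2.imwrite(name,im); return im,t,R
E
python3 - <<'E'
from h import *
go(knob(.655)-F[:,2]*14,RT)
im,t,R=wimg("pics/w1.png")
for l in("knob","cover_hinge"): print(l,[(d["position"],d["score"]) for d in r.mark_of("wrist",l)[:2]])
p=proj(knob(.655),t,R);print(p)
cv2.drawMarker(im,tuple(int(v) for v in p),(0,0,255),0,12);cv2.imwrite("pics/w1.png",im)
E
```

```text
t 4.4 tcp [588.854 -74.632 231.298] mouthfr [-82.169  -1.614 208.055] F [ 0.687 -0.356  0.158] op 88.0
 delta cm now axes [-0.14   0.213  8.015] after-turn axes [-0.135  0.161  8.017] turn [-0.007 -0.     0.007]
knob [([584.9, -112.3, 181.4], 0.75)]
cover_hinge []
[323.568 261.503]
```

View pics/w1.png

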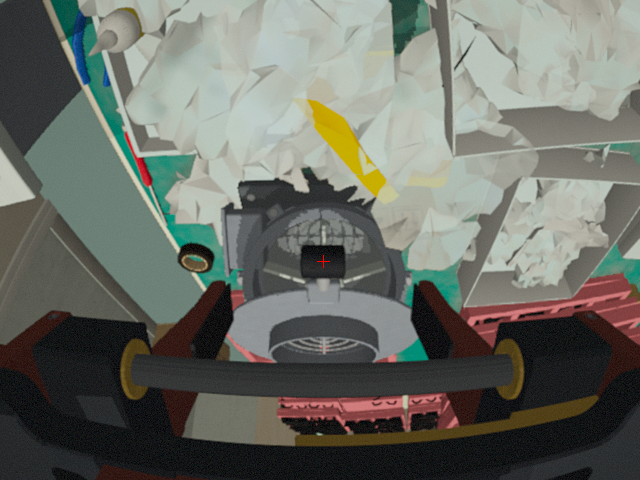

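apply_moves(hand=[60,60,60,60,255,255,255,255,255,255], delta_pos=[[-0.03,0.05,2.0],[-0.03,0.05,2.0],[-0.04,0.05,2.0],[-0.04,0.05,2.0],[0,0,0],[0,0,0],[0,0,0],[0,0,0],[0,0,0],[0,0,0]], turn=[[0,0,0.004],[0,0,0],[0,0,0],[0,0,0],[0,0,0],[0,0,0],[0,0,0],[0,0,0],[0,0,0],[0,0,0]])

```text
clock: 5.55
ee_pos: [583.6, -118.8, 169.3]
tcp_rot: [2.006, 1.767, -0.636]
wrist_force: [-10.1, 7.0, 1.4]
opening: 27.9
```

```bash
python3 - <<'E'
from h import *
for q in (.75,.85,.95,1.05,1.15,1.25,1.35,1.45): print(q); go(knob(q)-F[:,2]*14)
print(r.state()["torque"])
E
```

```text
0.75
t 5.55 tcp [ 583.568 -118.831  169.317] mouthfr [-81.257  -1.303 131.752] F [-10.116   6.999   1.441] op 27.9
 delta cm now axes [-1.441  0.119 -1.27 ] after-turn axes [-1.441  0.119 -1.27 ] turn [0. 0. 0.]
0.85
t 5.55 tcp [ 583.568 -118.831  169.317] mouthfr [-81.257  -1.303 131.752] F [-10.116   6.999   1.441] op 27.9
 delta cm now axes [-3.072  0.106 -2.862] after-turn axes [-3.072  0.106 -2.862] turn [0. 0. 0.]
0.95
t 5.55 tcp [ 583.568 -118.831  169.317] mouthfr [-81.257  -1.303 131.752] F [-10.116   6.999   1.441] op 27.9
 delta cm now axes [-4.854  0.094 -4.283] after-turn axes [-4.854  0.094 -4.283] turn [0. 0. 0.]
1.05
t 5.55 tcp [ 583.568 -118.831  169.317] mouthfr [-81.257  -1.303 131.752] F [-10.116   6.999   1.441] op 27.9
 delta cm now axes [-6.769  0.082 -5.518] after-turn axes [-6.769  0.082 -5.518] turn [0. 0. 0.]
1.15
t 5.55 tcp [ 583.568 -118.831  169.317] mouthfr [-81.257  -1.303 131.752] F [-10.116   6.999   1.441] op 27.9
 delta cm now axes [-8.797  0.072 -6.557] after-turn axes [-8.797  0.072 -6.557] turn [0. 0. 0.]
1.25
t 5.55 tcp [ 583.568 -118.831  169.317] mouthfr [-81.257  -1.303 131.752] F [-10.116   6.999   1.441] op 27.9
 delta cm now axes [-10.92    0.063  -7.387] after-turn axes [-10.92    0.063  -7.387] turn [0. 0. 0.]
1.35
t 5.55 tcp [ 583.568 -118.831  169.317] mouthfr [-81.257  -1.303 131.752] F [-10.116   6.999   1.441] op 27.9
 delta cm now axes [-13.114   0.055  -8.002] after-turn axes [-13.114   0.055  -8.002] turn [0. 0. 0.]
1.45
t 5.55 tcp [ 583.568 -118.831  169.317] mouthfr [-81.257  -1.303 131.752] F [-10.116   6.999   1.441] op 27.9
 delta cm now axes [-15.359   0.049  -8.394] after-turn axes [-15.359   0.049  -8.394] turn [0. 0. 0.]
[ 1.006  1.402 -0.961]
```

apply_moves(hand=[255,255,255,255,255,255,255,255,255,255,255,255,255,255,255,255,255], delta_pos=[[-0.72,-0.2,-0.64],[-0.72,0,-0.64],[-0.81,0,-0.8],[-0.82,0,-0.79],[-0.89,0,-0.71],[-0.89,0,-0.71],[-0.96,0,-0.62],[-0.96,0,-0.62],[-1.01,0,-0.52],[-1.02,0,-0.52],[-1.06,0,-0.42],[-1.06,0,-0.41],[-1.09,0,-0.31],[-1.1,0,-0.31],[-1.12,0,-0.2],[-1.12,0,-0.19],[0,0,0]], turn=[[0,0,0],[0,0,0],[0,0,0],[0,0,0],[0,0,0],[0,0,0],[0,0,0],[0,0,0],[0,0,0],[0,0,0],[0,0,0],[0,0,0],[0,0,0],[0,0,0],[0,0,0],[0,0,0],[0,0,0]])

```text
clock: 7.25
ee_pos: [574.2, -197.9, 328.1]
tcp_rot: [2.004, 1.764, -0.632]
wrist_force: [-5.8, 2.4, 0.9]
opening: 27.4
```

```bash
python3 - <<'E'
from h import *
go(knob(1.45)-F[:,2]*14)
im=r.get_image("scene")
print([(d["position"],d["score"]) for d in r.mark_of("scene","knob")[:2]],knob(1.45))
for l in("vane","screw","hub","mouth"): print(l,[(w2m(d["position"]),d["score"]) for d in r.mark_of("scene",l)[:2]])
E
```

```text
t 7.25 tcp [ 574.221 -197.937  328.076] mouthfr [ 75.051  -0.635 216.111] F [-5.817  2.418  0.889] op 27.4
 delta cm now axes [0.253 0.064 0.077] after-turn axes [0.253 0.064 0.077] turn [0. 0. 0.]
[] [ 576.065 -188.438  337.462]
vane []
screw []
hub []
mouth []
```

apply_moves(hand=[80,80,80,80,80,80,80,80,80,80,80,80,80], delta_pos=[[0,0,0],[0,0,0],[0,0,-1],[0,0,-2],[0,0,-3],[2.1,0,0],[3,0,0],[3.5,0,1],[0,0,3.5],[0,0,4],[0,0,4],[0,0,2.8],[0,0,0]], turn=[[0,0,0],[0,0,0],[0,0,0],[0,0,0],[0,0,0],[0,0,0],[0,0,0],[0,0,0],[0,0,0],[0,0,0],[0,0,0],[0,0,0],[0,0,0]])

```text
clock: 8.85
ee_pos: [575.6, -180.8, 199.0]
tcp_rot: [2.004, 1.767, -0.636]
wrist_force: [-0.1, 0.4, 1.1]
opening: 60.4
```

```bash
python3 - <<'E'
from h import *
go(m2w([-40,-25,20]),RT)
im,t,R=wimg("pics/w2.png")
for l in("vane","screw","hub","mouth","slot","knob","cover_hinge"): print(l,[(w2m(d["position"]),d["score"]) for d in r.mark_of("wrist",l)[:3]])
cv2.circle(im,tuple(int(v) for v in proj(m2w([0,0,-4]),t,R)),3,(0,0,255),-1)
for k in range(60):
    a=k*np.pi/30;cv2.circle(im,tuple(int(v) for v in proj(m2w([78*np.cos(a),78*np.sin(a),0]),t,R)),1,(0,255,255),-1)
cv2.imwrite("pics/w2.png",im)
E
```

```text
t 8.85 tcp [ 575.582 -180.802  199.04 ] mouthfr [-13.026  -1.439 120.26 ] F [-0.106  0.423  1.089] op 60.4
 delta cm now axes [ 2.691 -2.298 10.041] after-turn axes [ 2.697 -2.356 10.026] turn [-0.005 -0.001  0.002]
vane [(array([-34.2  , -23.787, -12.798]), 0.23)]
screw [(array([-31.07 , -26.41 , -15.234]), 0.97)]
hub [(array([-1.253,  2.829, -3.273]), 0.65)]
mouth [(array([0.208, 2.225, 8.522]), 0.68)]
slot [(array([ 80.21 ,   1.202, -15.756]), 0.81)]
knob [(array([ 82.225,  -1.587, -14.725]), 0.45)]
cover_hinge [(array([100.27 ,   1.636,  -0.016]), 0.88)]
```

View pics/w2.png

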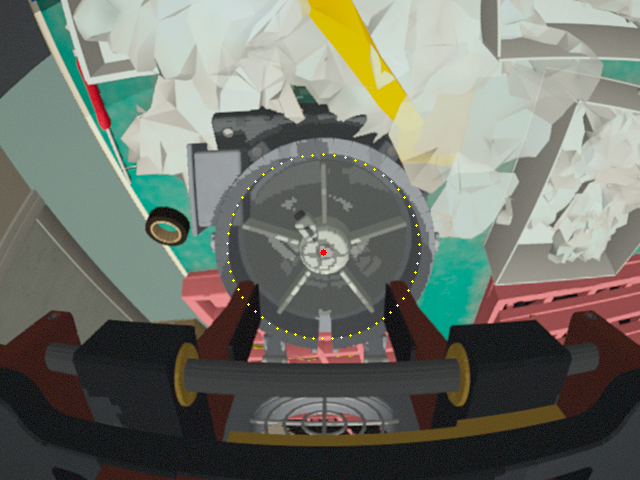

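apply_moves(hand=[255,255,255,255,255,255], delta_pos=[[1.2,0.8,1],[1.2,0.8,2],[1.3,0.8,3],[0,0,2],[0,0,1.5],[0,0,0.5]], turn=[[0,0,0],[0,0,0],[0,0,0],[0,0,0],[0,0,0],[0,0,0]])

```text
clock: 9.85
ee_pos: [597.1, -209.8, 97.3]
tcp_rot: [2.003, 1.766, -0.632]
wrist_force: [-0.5, -0.3, -0.3]
opening: 16.0
```

```bash
python3 - <<'E'
from h import *
go(m2w([-50,22,-18]),RT)
im,t,R=wimg("pics/w3.png")
E
```

```text
t 9.85 tcp [ 597.108 -209.844   97.322] mouthfr [-49.984  23.566  21.964] F [-0.538 -0.304 -0.255] op 16.0
 delta cm now axes [-0.005 -0.15   3.997] after-turn axes [ 0.002 -0.157  3.996] turn [-0.002 -0.002  0.001]
```

View pics/w3.png

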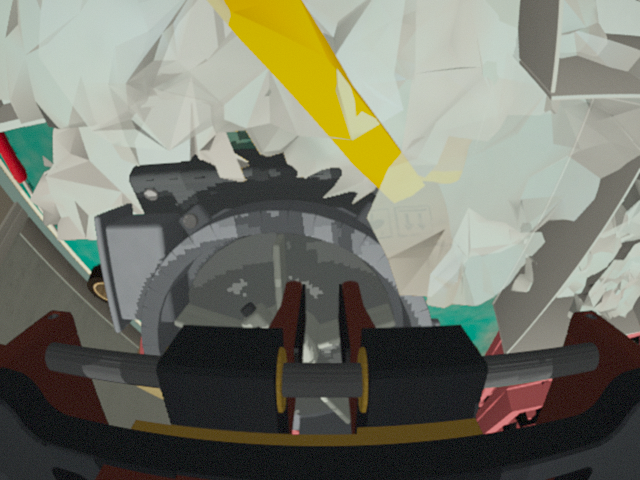

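apply_moves(hand=[255,255,255,255,255,255,255,255], delta_pos=[[0,0,0],[0,0,0],[0,0,0],[0,-0.1,1],[0,0,1],[0,0,1],[0,0,1],[0,0,0]], turn=[[0,0,0],[0,0,0],[0,0,0],[0,0,0],[0,0,0],[0,0,0],[0,0,0],[0,0,0]])

```text
clock: 10.7
ee_pos: [592.5, -232.8, 63.6]
tcp_rot: [2.004, 1.766, -0.633]
wrist_force: [0.2, -0.5, -0.3]
opening: 0.6
```

```bash
python3 - <<'E'
from h import *
go(m2w([-50,22,-18]),RT)
E
```

```text
t 10.7 tcp [ 592.511 -232.77    63.61 ] mouthfr [-50.216  21.887 -19.029] F [ 0.15  -0.465 -0.258] op 0.6
 delta cm now axes [-0.021  0.011 -0.103] after-turn axes [-0.022  0.011 -0.103] turn [-0.003 -0.002  0.001]
```

apply_moves(hand=[255,255,255,255,255,255,255,255], delta_pos=[[0,-0.6,0],[0,-1.8,0],[0,-2.4,0],[0,-0.5,-4],[0,0,-4.5],[0,0,-3],[0,2,-1.5],[0,0,0]], turn=[[0,0,0],[0,0,0],[0,0,0],[0,0,0],[0,0,0],[0,0,0],[0,0,0],[0,0,0]])

```text
clock: 11.5
ee_pos: [573.8, -152.9, 174.7]
tcp_rot: [2.0, 1.764, -0.622]
wrist_force: [-0.0, -0.7, 0.1]
opening: 0.2
```

```bash
cat >> h.py <<'E'
def screw():
    c=r.state()["clock"]; s,t,R=pose(); im=r.get_image("wrist")
    d=r.mark_of("wrist","screw")
    if not d: return print(c,"none")
    p=w2m(d[0]["position"])-[0,1,0]; print(round(c,2),p,"score",round(d[0]["score"],2),"angle deg",round(np.degrees(np.arctan2(p[1],p[0])),1),flush=True)
    return im,t,R
E
python3 - <<'E'
from h import *
go(m2w([-13,0,120]),RT)
for i in range(6): screw()
E
```

```text
t 11.5 tcp [ 573.756 -152.901  174.739] mouthfr [-49.451  -6.757 116.099] F [-0.034 -0.695  0.108] op 0.2
 delta cm now axes [-3.643  0.683 -0.395] after-turn axes [-3.645  0.676 -0.39 ] turn [ 0.007 -0.003 -0.001]
11.5 [ 13.827  26.829 -15.053] score 0.64 angle deg 62.7
11.6 [ -1.849  32.736 -14.697] score 0.63 angle deg 93.2
11.7 [-17.853  29.537 -11.548] score 0.87 angle deg 121.2
11.8 [-30.725  19.041 -14.499] score 0.74 angle deg 148.2
11.9 [-35.532   0.364 -11.255] score 0.72 angle deg 179.4
12.0 [-36.983 -13.913 -12.437] score 0.58 angle deg -159.4
```

apply_moves(hand=[120,120,120,120,120,120,120,120,120,120,120,120,120,120,120,120,120,120,120,120], delta_pos=[[-1.2,0.3,0],[-1.2,0.3,0],[-1.2,0,0],[0,0,0],[0,0,0],[0,0,0],[0,0,0],[0,0,0],[0,0,0],[0,0,0],[0,0,0],[0,0,0],[0,0,0],[0,0,0],[0,0,0],[0,0,0],[0,0,0],[0,0,0],[0,0,0],[0,0,0]], turn=[[0,0,0],[0,0,0],[0,0,0],[0,0,0],[0,0,0],[0,0,0],[0,0,0],[0,0,0],[0,0,0],[0,0,0],[0,0,0],[0,0,0],[0,0,0],[0,0,0],[0,0,0],[0,0,0],[0,0,0],[0,0,0],[0,0,0],[0,0,0]])

```text
clock: 14.1
ee_pos: [572.7, -184.1, 192.6]
tcp_rot: [2.002, 1.766, -0.63]
wrist_force: [-1.1, 0.2, 0.5]
opening: 46.8
```

```bash
python3 - <<'E'
from h import *
for i in range(4): screw()
E
```

```text
14.1 [ 12.961 -37.941 -16.888] score 0.63 angle deg -71.1
14.2 [ 23.104 -30.005 -13.126] score 0.63 angle deg -52.4
14.3 none
14.4 [ 32.835 -12.167 -14.446] score 0.92 angle deg -20.3
```

apply_moves(hand=[120,120,120,120,120,120,120,120,120,120,120,120,120,120,120,120,120,120,120,120], delta_pos=[[0,0,0],[0,0,0],[0,0,0],[0,0,0],[0,0,0],[0,0,0],[0,0,0],[0,0,0],[0,0,0],[0,0,0],[0,0,0],[0,0,0],[0,0,0],[0,0,0],[0,0,0],[0,0,0],[0,0,0],[0,0,0],[0,0,0],[0,0,0]], turn=[[0,0,0],[0,0,0],[0,0,0],[0,0,0],[0,0,0],[0,0,0],[0,0,0],[0,0,0],[0,0,0],[0,0,0],[0,0,0],[0,0,0],[0,0,0],[0,0,0],[0,0,0],[0,0,0],[0,0,0],[0,0,0],[0,0,0],[0,0,0]])

```text
clock: 16.5
ee_pos: [572.7, -184.1, 192.6]
tcp_rot: [2.002, 1.766, -0.63]
wrist_force: [-0.2, -0.2, 0.1]
opening: 46.3
```

```bash
python3 - <<'E'
from h import *
for i in range(4): screw()
E
```

```text
16.5 [-32.303 -19.24  -12.906] score 0.59 angle deg -149.2
16.6 [-30.748 -24.584 -12.041] score 0.81 angle deg -141.4
16.7 [-26.256 -27.094 -14.088] score 0.72 angle deg -134.1
16.8 [-27.549 -28.845 -14.037] score 0.57 angle deg -133.7
```

apply_moves(hand=[120,120,120,120,120,120,120,120,120,120,120,120,120,120,120,120], delta_pos=[[0,0,0],[0,0,0],[0,0,0],[0,0,0],[0,0,0],[0,0,0],[0,0,0],[0,0,0],[0,0,0],[0,0,0],[0,0,0],[0,0,0],[0,0,0],[0,0,0],[0,0,0],[0,0,0]], turn=[[0,0,0],[0,0,0],[0,0,0],[0,0,0],[0,0,0],[0,0,0],[0,0,0],[0,0,0],[0,0,0],[0,0,0],[0,0,0],[0,0,0],[0,0,0],[0,0,0],[0,0,0],[0,0,0]])

```text
clock: 18.5
ee_pos: [572.7, -184.0, 192.6]
tcp_rot: [2.002, 1.766, -0.63]
wrist_force: [-0.3, 0.2, 0.4]
opening: 46.3
```

```bash
python3 - <<'E'
from h import *
screw(); im,t,R=screw(); cv2.imwrite("pics/w4.png",im)
go(m2w([-48,1,20]),RT)
E
```

```text
18.5 [102.03   -1.285   1.194] score 0.63 angle deg -0.7
18.6 [ -7.063 -37.129 -12.267] score 0.71 angle deg -100.8
t 18.7 tcp [ 572.734 -184.068  192.572] mouthfr [-13.788  -3.854 112.898] F [ 0.154 -0.633 -0.656] op 46.3
 delta cm now axes [3.404 0.49  9.296] after-turn axes [3.421 0.485 9.29 ] turn [-0.    -0.002  0.001]
```

View pics/w4.png

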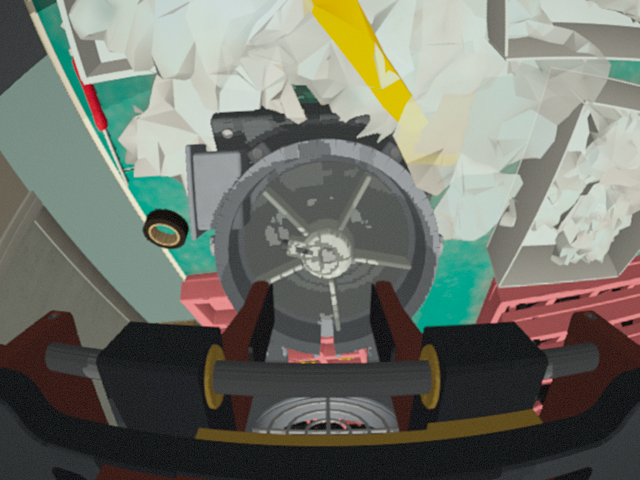

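apply_moves(hand=[120,120,120,120,120,120,120,120], delta_pos=[[0.94,0.94,2],[0.94,0.94,2],[0.94,0.94,2],[0,0,1],[0,0,1],[0,0,1],[0,0,0.3],[0,0,0]], turn=[[0,0,0],[0,0,0],[0,0,0.126],[0,0,0.126],[0,0,0.127],[0,0,0.127],[0,0,0],[0,0,0]])

```text
clock: 19.5
ee_pos: [596.6, -217.6, 99.8]
tcp_rot: [2.317, 1.181, -0.461]
wrist_force: [-0.5, -0.8, 0.3]
opening: 46.6
```

```bash
python3 - <<'E'
from h import *
a=np.radians(29)
go(m2w([-48*np.cos(a),48*np.sin(a)+1,-20]),RT@Ro.from_rotvec([0,0,a]).as_matrix())
im,t,R=wimg("pics/w5.png")
E
```

```text
t 19.5 tcp [ 596.599 -217.595   99.837] mouthfr [-42.19   24.035  19.577] F [-0.47  -0.819  0.298] op 46.6
 delta cm now axes [-0.011  0.038  3.958] after-turn axes [-0.007  0.031  3.958] turn [-0.002 -0.001  0.004]
```

View pics/w5.png

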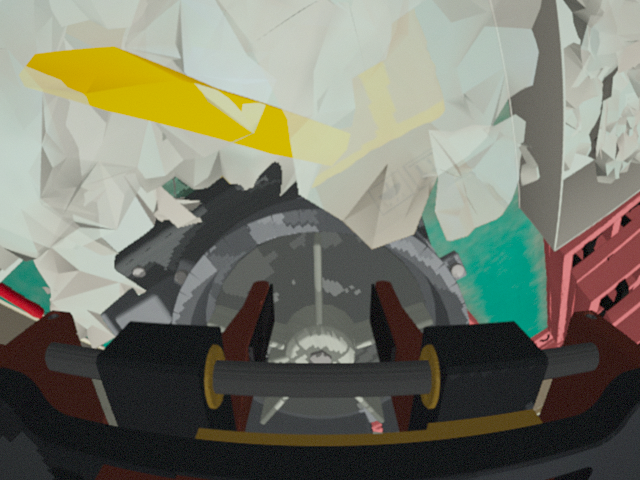

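apply_moves(hand=[120,120,120,120,255,255,255,255,255,255,255,255,255,255,255,255], delta_pos=[[0,0,1],[0,0,1],[0,0,1],[0,0,0.9],[0,0,0],[0,0,0],[0,0,0],[0,0,0],[0,0,0],[0,0,0],[0,0,0],[0,0,0],[0,0,0],[0,0,0],[0,0,0],[0,0,0]], turn=[[0,0,0],[0,0,0],[0,0,0],[0,0,0],[0,0,0],[0,0,0],[0,0,0],[0,0,0],[0,0,0],[0,0,0],[0,0,0],[0,0,0],[0,0,0],[0,0,0],[0,0,0],[0,0,0]])

```text
clock: 21.15
ee_pos: [593.5, -238.9, 68.1]
tcp_rot: [2.319, 1.177, -0.46]
wrist_force: [-3.8, 5.1, 2.5]
opening: 3.8
```

Gripped the vane (3.8 mm). Carry it 65° round.

apply_moves(hand=[255,255,255,255,255,255,255,255,255,255,255], delta_pos=[[-0.031,-0.543,0],[-0.031,-0.543,0],[-0.031,-0.543,0],[-0.031,-0.543,0],[-0.031,-0.543,0],[-0.031,-0.543,0],[-0.031,-0.543,0],[-0.031,-0.543,0],[-0.031,-0.543,0],[-0.031,-0.543,0],[0,0,0]], turn=[[0,0,-0.1134],[0,0,-0.1134],[0,0,-0.1134],[0,0,-0.1134],[0,0,-0.1134],[0,0,-0.1134],[0,0,-0.1134],[0,0,-0.1134],[0,0,-0.1134],[0,0,-0.1134],[0,0,0]])

```text
clock: 22.25
ee_pos: [541.8, -235.1, 69.6]
tcp_rot: [1.419, 2.403, -0.804]
wrist_force: [-2.3, 6.5, -2.2]
opening: 3.5
```

```bash
python3 - <<'E'
from h import *
a=np.radians(-36)
go(m2w([-48*np.cos(a),48*np.sin(a)+1,-20]),RT@Ro.from_rotvec([0,0,a]).as_matrix())
E
```

```text
t 22.25 tcp [ 541.817 -235.073   69.64 ] mouthfr [-39.667 -28.116 -19.053] F [-2.256  6.497 -2.179] op 3.5
 delta cm now axes [-0.121  0.024  0.094] after-turn axes [-0.121  0.024  0.095] turn [ 0.001 -0.003  0.002]
```

apply_moves(hand=[120,120,120,120,120,120,120,120,120,120,120,120,120,120,120,120,120,120,120,120], delta_pos=[[0,0,0],[0,0,0],[0,0,0],[0,0,0],[0,0,0],[0,0,0],[0,0,-1],[0,0,-1.5],[0,0,-1.5],[0,0,0],[-0.047,0.668,0],[-0.047,0.668,0],[-0.047,0.668,0],[-0.047,0.668,0],[-0.047,0.668,0],[-0.047,0.668,0],[-0.047,0.668,0],[-0.047,0.668,0],[-0.047,0.668,0],[0,0,0]], turn=[[0,0,0],[0,0,0],[0,0,0],[0,0,0],[0,0,0],[0,0,0],[0,0,0],[0,0,0],[0,0,0],[0,0,0],[0,0,0.1397],[0,0,0.1397],[0,0,0.1397],[0,0,0.1397],[0,0,0.1397],[0,0,0.1397],[0,0,0.1397],[0,0,0.1397],[0,0,0.1397],[0,0,0]])

```text
clock: 24.25
ee_pos: [602.4, -220.2, 103.3]
tcp_rot: [2.374, 1.024, -0.412]
wrist_force: [-0.5, 0.0, 0.4]
opening: 46.6
```

```bash
python3 - <<'E'
from h import *
a=np.radians(36)
go(m2w([-48*np.cos(a),48*np.sin(a)+1,-20]),RT@Ro.from_rotvec([0,0,a]).as_matrix())
im,t,R=wimg("pics/w6.png"); print([(w2m(d["position"]),d["score"]) for d in r.mark_of("wrist","screw")])
E
```

```text
t 24.25 tcp [ 602.396 -220.245  103.335] mouthfr [-38.627  30.12   21.351] F [-0.505  0.013  0.431] op 46.6
 delta cm now axes [-0.045 -0.084  4.135] after-turn axes [-0.037 -0.085  4.135] turn [-0.    -0.002 -0.002]
[(array([ 26.088, -20.382, -12.408]), 0.79)]
```

View pics/w6.png

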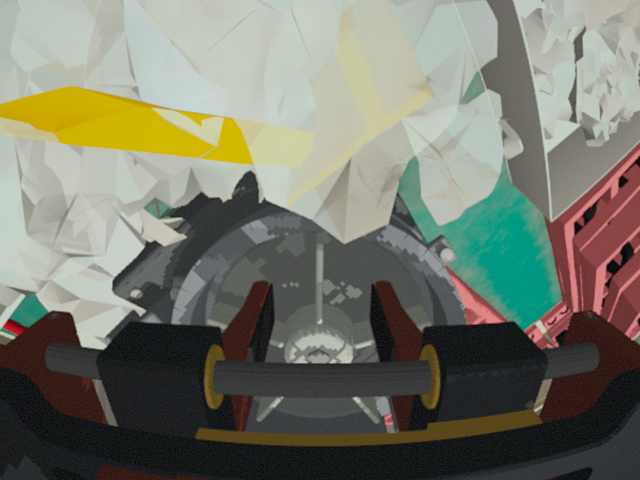

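apply_moves(hand=[120,120,120,120,255,255,255,255,255,255,255,255,255,255,255,255], delta_pos=[[0,0,1],[0,-0.05,1],[0,0,1],[0,0,1.1],[0,0,0],[0,0,0],[0,0,0],[0,0,0],[0,0,0],[0,0,0],[0,0,0],[0,0,0],[0,0,0],[0,0,0],[0,0,0],[0,0,0]], turn=[[0,0,0],[0,0,0],[0,0,0],[0,0,0],[0,0,0],[0,0,0],[0,0,0],[0,0,0],[0,0,0],[0,0,0],[0,0,0],[0,0,0],[0,0,0],[0,0,0],[0,0,0],[0,0,0]])

```text
clock: 25.95
ee_pos: [598.0, -242.6, 69.1]
tcp_rot: [2.375, 1.026, -0.414]
wrist_force: [-2.0, 4.3, 2.9]
opening: 4.0
```

apply_moves(hand=[255,255,255,255,255,255,255,255,255], delta_pos=[[-0.026,-0.501,0],[-0.026,-0.501,0],[-0.026,-0.501,0],[-0.026,-0.501,0],[-0.026,-0.501,0],[-0.026,-0.501,0],[0,0,0],[0,0,0],[0,0,0]], turn=[[0,0,-0.105],[0,0,-0.105],[0,0,-0.105],[0,0,-0.105],[0,0,-0.105],[0,0,-0.105],[0,0,0],[0,0,0],[0,0,0]])

```text
clock: 26.85
ee_pos: [571.0, -231.5, 63.6]
tcp_rot: [2.003, 1.765, -0.63]
wrist_force: [-2.4, 6.2, 2.1]
opening: 3.9
```

```bash
python3 - <<'E'
from h import *
go(m2w([-48,1,-20]),RT)
E
```

```text
t 26.85 tcp [ 571.025 -231.517   63.623] mouthfr [-49.015   0.414 -19.854] F [-2.41   6.159  2.111] op 3.9
 delta cm now axes [-0.102  0.059  0.014] after-turn axes [-0.101  0.059  0.015] turn [-0.001 -0.002  0.   ]
```

apply_moves(hand=[120,120,120,120,120,120,120,120,120,120,120,120,120,120], delta_pos=[[0,0,0],[0,0,0],[0,0,0],[0,0,0],[0,0,0],[0,0,0],[0,0,-1],[0,0,-2],[0,0,-2],[0,0,-3],[-1.2,0,-3],[-1.2,0,-2.5],[-1.2,0,0],[0,0,0]], turn=[[0,0,0],[0,0,0],[0,0,0],[0,0,0],[0,0,0],[0,0,0],[0,0,0],[0,0,0],[0,0,0],[0,0,0],[0,0,0],[0,0,0],[0,0,0],[0,0,0]])

```text
clock: 28.25
ee_pos: [578.0, -185.0, 197.2]
tcp_rot: [2.001, 1.764, -0.626]
wrist_force: [-0.5, -0.8, -0.8]
opening: 46.8
```

```bash
python3 - <<'E'
from h import *
go(m2w([-48,1,-20]),RT)
im,t,R=wimg("pics/w7.png")
for l in("screw","vane","hub","slot"): print(l,[(w2m(d["position"]),round(d["score"],2)) for d in r.mark_of("wrist",l)[:2]])
r.get_image("scene");print("knob",[(d["position"],d["score"]) for d in r.mark_of("scene","knob")[:2]],knob(1.46))
for l in("driver","tape","glue"): print(l,[(d["position"],round(d["score"],2)) for d in r.mark_of("scene",l)[:1]])
for a,z,rr in((180,-6,22),(180,-6,70),(0,-14.5,36)):
    q=proj(m2w([rr*np.cos(np.radians(a)),1,z]),t,R);cv2.circle(im,tuple(int(v) for v in q),2,(0,0,255),-1)
cv2.imwrite("pics/w7.png",cv2.resize(im[120:420,160:500],None,fx=2,fy=2)[:600,:])
E
```

```text
t 28.25 tcp [ 578.018 -184.99   197.23 ] mouthfr [-10.912   1.505 116.57 ] F [-0.54  -0.838 -0.753] op 46.8
 delta cm now axes [ 3.682 -0.091 13.664] after-turn axes [ 3.709 -0.05  13.657] turn [ 0.003 -0.002 -0.   ]
screw [(array([ 35.533,  -2.692, -14.87 ]), 0.59)]
vane [(array([-51.766,   1.732,  -3.428]), 0.77)]
hub [(array([-1.853,  0.483, -2.365]), 0.96)]
slot [(array([ 80.494,   0.034, -13.147]), 0.83)]
knob [([574.8, -178.7, 329.8], 0.72), ([359.8, -160.5, 0.7], 0.2)] [ 575.851 -190.128  338.977]
driver [([358.5, -162.5, -2.0], 0.78)]
tape [([372.4, -312.2, 0.2], 0.77)]
glue [([563.6, -260.4, 110.0], 0.65)]
```

View pics/w7.png

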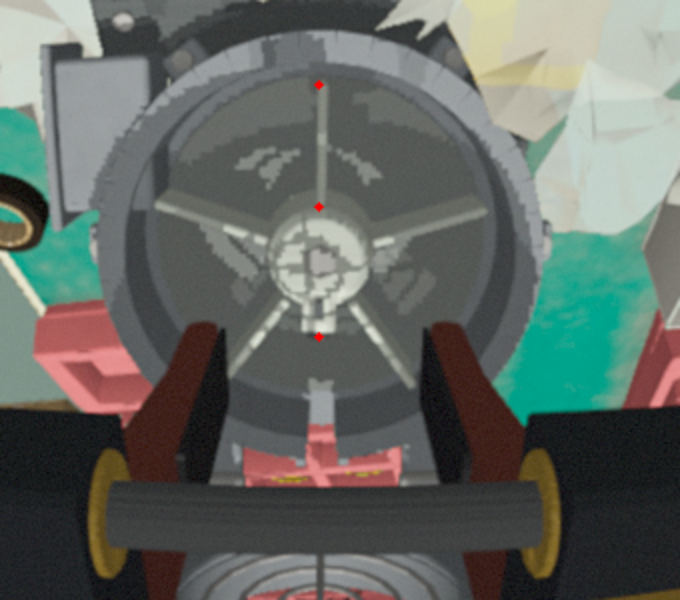

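apply_moves(hand=[120,120,120,120,120,120,120,120,120], delta_pos=[[2,0,-1],[2,0,-3],[2,0,-4],[2,0,-4],[2,0,-4],[0,0,-3],[0,0,0],[0,0,0],[0,0,0]], turn=[[0,0,0],[0,0,0],[0,0,0],[0,0,0],[0,0,0],[0,0,0],[0,0,0],[0,0,0],[0,0,0]])

```text
clock: 29.65
ee_pos: [600.3, 3.3, 292.3]
tcp_rot: [2.002, 1.767, -0.634]
wrist_force: [-0.7, -0.1, 0.1]
opening: 46.3
```

```bash
python3 - <<'E'
from h import *
for c in("scene","top","wrist"):
    im=r.get_image(c)
    for l in("knob","screw"):
        for d in r.mark_of(c,l)[:1]:
            p=w2m(d["position"]);print(c,l,p,round(d["score"],2),"q",np.arctan2(p[2]-3,100-p[0]))
    cv2.imwrite(f"pics/end_{c}.png",im)
E
```

```text
scene knob [ 64.825   0.965 226.354] 0.58 q 1.4145931672010599
scene screw [ 35.621   2.851 -13.345] 0.94 q -0.2486348723950704
top knob [ 58.979   4.801 227.639] 0.83 q 1.390178605357432
top screw [32.799 -3.345 -9.782] 0.86 q -0.18795547867306456
wrist knob [ 65.053  -1.892 231.321] 0.91 q 1.418915537373327
wrist screw [ 33.002  -2.76  -11.999] 0.85 q -0.22023907309008264
```

View pics/end_wrist.png

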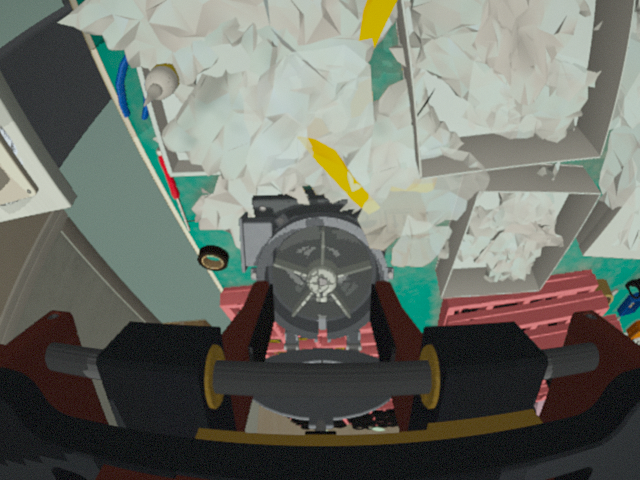

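```bash
python3 -c "
from rig import r
print(r.finish_job())"
```

```text
the job is handed in; nothing more can be done
None
```

The job is done and handed in about 30 s into the run. No verdict was reported.

- **Cover:** I found it partly open at about 0.65 rad and lifted it by the knob. All three cameras put the knob at 1.39 to 1.42 rad at the end, against the 1.3 needed. My grip pose at release suggested about 1.46; both are open enough.
- **Flick:** One vane was pushed at about 4.8 rad/s and left alone. The impeller ran untouched and was still at about 3 rad/s 2.6 s later. It was near 1 rad/s after 5 s, having made more than one turn, and then stopped by itself.
- **Alignment:** I carried a vane round twice, 65° and then 36°, so the clamping screw points at the slot. The last checks gave screw y of +2.9, -3.3 and -2.8 mm in the three cameras (limit 6 mm), and the picture shows the opposite vane straight along mouth -x.
- **Other things on the bench:** The screwdriver and tape were measured within a few mm of where they started. The network's glue query failed once, returning the blower's position instead. The wrist picture shows the bottle in its place, but I did not re-measure it.
- **Noise in the readings:** The screw detector gave one false reading, on the hinge, which a repeat reading and the picture corrected.
- **Hand:** It was withdrawn clear, touching nothing, at hand-in.

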